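# Fit a kit wheel on its axle and hold its snap ring spread in the groove

### The arm

A 6-joint arm with a two-finger parallel gripper is mounted at the origin on the work surface. World frame = base frame: x ahead of the robot, y to its left, z up, the work surface at z = 0. Lengths are in m, angles in rad, forces in N, time in s.
With the tool pointing down it reaches from about 0.275 to 0.875 m from the base axis. Payload 12.5 kg.
Tool frame: the origin (TCP) lies on the centre line of the jaws, within the pads' length; the fingertips stand r.finger_overhang ahead of it and the grasp point (between the pads) lies 3 mm ahead of it (r.finger_overhang is the distance from the TCP to the fingertips, in m); z points along the fingers, y is the direction in which the jaws open and shut (so a half turn about z gives the same grasp; the last joint's range is limited). The gripper opens to 85 mm and grips with 20 to 120 N. Pads are 22 mm wide; open, the fingers measure 114 mm over their backs; the gripper's body (76 mm by 85 mm) begins 54 mm behind the grasp point. The pads swing forward as they close: fully open they stand 13 mm farther back than shut.
Start: joints at [1.032, 0.351, 1.652, -0, 1.139, -0.085], TCP at [0.241, 0.494, 0.228] pointing down, gripper open.
Joint ranges: [-2.75, 2.75], [-0.79, 2.1], [0.01, 2.65], [-1.57, 4.71], [0.07, 3.14], [-2.87, 2.87]. Speed limits (rad/s): [2.22, 2.22, 2.79, 3.14, 3.14, 3.14].

### API

Orientations are given as a unit quaternion [x, y, z, w].
In Python, from cell import r, optics gives the robot as it stands. The module is installed in compiled form; this text tells all that it offers. Calls block until the motion is done:
- r.move_to(position, orientation): joint-space move of the TCP to a pose.
- r.move_linear(position, rot=None, vel=0.15): straight line of the TCP; rot=None keeps the orientation; vel is the mean speed in m/s.
- r.set_joints(angles): joint-space move.
- r.set_gripper(opening, squeeze=None): opening from 0.0 (shut) to 1.0 (fully open); squeeze is the grip in N (None keeps the last); returns when the fingers have stopped.
- r.sleep(seconds).
- r.inverse_kinematics(position, orientation): joint angles nearest the present ones, or None.
- optics.get_image(name): name is "scene" or "side" or "wrist"; returns a dict with "pixels" (400x640x3 uint8, red, green, blue), "depth" (400x640 float32, m along the optical axis (not along the pixel's ray), 0 where there is no reading), "fx", "fy", "cx", "cy" (pixels), "camera_from_world" (4x4, takes a point from world to camera coordinates); the wrist camera has in their place "mount" (4x4, takes a point from camera to tool coordinates, whose origin is the TCP and whose axes are the flange's). Camera axes: x right, y down, z forward; pixel columns grow to the right and rows downward; lengths in m; the calibration is good to about 2 mm. A picture is of the moment at which its call begins: read the wrist's pose just before it.
A pose or a line that the arm cannot do raises r.PlanningError and nothing moves.
- r.hand_in(): hands the job in, once; it reports no verdict.
Readings, each from a call of its own:
- r.current_t(): time.
- r.current_q(): joint angles.
- r.current_qvel(): joint speeds.
- r.current_effort(): joint torques, N m.
- r.current_tool_pos(): TCP position.
- r.current_ee_rot(): TCP orientation.
- r.current_contact_force(): force on the tool from outside, world axes, zero at the start.
- r.current_torque(): the same for the moment, N m.
- r.current_opening(): opening from 0.0 (shut) to 1.0 (fully open).
Only numpy, scipy, OpenCV 4.12 (cv2) and the standard library are available. Lean on these libraries where they do the work, as an engineer would, in place of code of your own. Each camera call takes 0.05 s, during which the arm holds its last target.

### The job

Push the plywood wheel with the square hole fully home on the square axle stub, hub upward, and let go of it. Then squeeze the ring pliers by their orange handles so that the black snap ring on their tips is fully spread, lift them out of the rack, and slide the spread ring down over the end of the axle to the groove just above the wheel hub. Finish while holding: keep the pliers upright and squeezed so that the ring stays fully spread around the groove without touching axle or wheel, and leave everything else on the table undisturbed.

Things in the scene. Friction and masses are not known exactly. Their poses are not given: they have to be found in the camera images.
- axle: Fixed plywood gear case, 110 x 110 x 35 mm, with an upright metal axle stub in its middle. Origin at the centre of its underside, z up. Stub, by height above the table: square 28 x 28 mm, sides along the case's x and y, from 35 to 58 mm; round 26 mm to 71 mm; dark groove of 21 mm diameter to 83 mm; round head of 28 mm to 95 mm (its top 4 mm tapered to 20 mm).
- seat (a point): Point on the axle's axis on top of the gear case, 35 mm above the table, where the wheel's underside belongs.
- groove (a point): Point on the axle's axis at mid-height of the groove, 77 mm above the table; axes as the gear case. With the wheel home the hub's top is level with the lower edge of the groove.
- wheel: Loose wheel, about 110 g, lying flat: black rim 92 mm across and 10 mm thick, plywood spokes, square hub 46 x 46 mm rising to 36 mm above the underside. A 30 x 30 mm square hole runs through it, sides parallel to the hub's sides and the wheel's x and y. Origin at the centre of the underside, z up. Grip two opposite hub sides from above; it fits the axle in any of four quarter turns.
- rack: Fixed plywood rack, base 70 x 120 x 6 mm, with two posts 75 mm high at y = -45 and +45 mm that carry the pliers' cross bar between 6 mm lips. Origin at the centre of its underside.
- pliers: Loose ring pliers, 0.25 kg, upright in the rack, the black snap ring captive on their tips. Origin on the pliers' axis at mid-thickness of the ring, 19 mm above the table in the rack; z up, y the squeezing direction, x towards the ring's closed back. Above the origin: pivots and cross bar (108 mm long in y) at 60 mm, steel cheeks to 71 mm, orange handles 71 to 125 mm. Pin ends reach 8 mm below it.
- ring_center (a point): Point fixed in the pliers: centre of the ring's opening WHEN FULLY SPREAD, 6.8 mm from the pliers' origin along their x, at mid-thickness of the ring. The ring is 4 mm thick, 35 mm outside and 25 mm inside when closed (too small for the axle); fully spread and with this point on the axle's axis it passes the 28 mm head with about 3 mm to spare all round.
- handles (a point): Point midway between the orange handles, 105 mm above the pliers' origin: grip here, closing along the pliers' y. Handles are 18 mm wide in x. Unsqueezed they splay, 60 mm over the outer faces here and 68 mm at the top; fully squeezed they are parallel and 40 mm over all, on a hard stop. A spring resists with 2 to 6 N per handle; squeeze with 30 N or more.
- arms_l (a joint): Angle of the left pliers arm, rad: 0 unsqueezed (ring closed), 0.21 to 0.23 squeezed hard against the stop (ring fully spread).
- arms_r (a joint): Angle of the right pliers arm, the same; the two arms are geared together.
- mouse: Bystander: white computer mouse, 100 x 60 mm, 28 mm high.
- screwdriver: Bystander: screwdriver with red handle lying on the table.
- screw_bin: Bystander: small open plywood bin, 90 x 70 x 45 mm.
- board: Bystander: blue circuit board, 75 x 53 mm, about 18 mm high.
- battery_pack: Bystander: black battery holder with green and yellow cells, 62 x 75 mm, 22 mm high.
- mug: Bystander: white mug, 80 mm across, 90 mm high.
- gear: Bystander: plywood gear wheel with round hole lying flat, about 70 mm across, 12 mm thick.
Not all that is in view belongs to the job. Leave any yellow look-alike of the wheel alone.

How it is judged:
On the way, in this order (a step that is already met when the one before it is completed fails the run):
1. the wheel is fully home on the axle, square on square, and let go (horizontal distance between wheel and seat below 0.003 m and z of wheel in the frame of seat below 0.003 m and angle between wheel's own z axis and vertical below 0.06 rad and (angle between the x axis of wheel and the x axis of axle, either way round below 0.12 rad or angle between the x axis of wheel and the y axis of axle, either way round below 0.12 rad) and contact force between wheel and the fingers below 0.1 N), for 0.2 s.
2. the ring, fully spread with the pliers, is held over the end of the axle (value of joint each of arms_l, arms_r above 0.17 rad and horizontal distance between ring_center and groove below 0.006 m and z of ring_center in the frame of groove between 0.018 and 0.15 m), for 0.05 s.
At the end, for the whole second after the job is handed in: Wheel home and free (3 mm, level, square within 0.12 rad). Fingers hold the pliers upright (0.12 rad) and still, both arms beyond 0.17 of 0.21 rad, spread ring within 5 mm of the axle's axis and 4.5 mm of the groove's mid-height, pliers touching neither axle, wheel nor rack (all of step 1 and value of joint each of arms_l, arms_r above 0.17 rad and horizontal distance between ring_center and groove below 0.005 m and z of ring_center in the frame of groove between -0.0045 and 0.0045 m and angle between pliers's own z axis and vertical below 0.12 rad and contact force between pliers and the fingers above 3 N and contact force between pliers and axle below 0.5 N and contact force between pliers and wheel below 0.5 N and contact force between pliers and rack below 0.1 N and linear speed of pliers below 0.02 m/s); the arm keeps its last pose, push and grip.
It fails at once if a bystander is disturbed (shifted more than 30 mm) (distance of any of mouse, screwdriver, screw_bin, board, battery_pack, mug, gear from where it was at the start of the episode above 0.03 m).
It also fails if it takes over 54 s, if anything falls off the work surface, if the arm or the gripper's body presses on something with over 40 N, if the wrist force passes 120 N, or if a joint passes its speed limit or range.

## Working session

There is one attempt and no reset: what is moved stays moved. The work goes in short steps, each a Python script; the robot and the scene stay as the last script left them, time stands still between calls to the robot, and variables do not carry over. Pictures are saved under pics/ and viewed, and the job is handed in when it is done.

```bash
ls; mkdir -p pics; python3 - <<'E'
from cell import r, optics
import cv2, numpy as np
print(r.current_t(), r.current_tool_pos(), r.current_ee_rot(), r.finger_overhang)
for n in ("scene","side","wrist"):
    im=optics.get_image(n)
    cv2.imwrite(f"pics/{n}0.png", im["pixels"][:,:,::-1])
    np.savez(f"pics/{n}0.npz", **{k:v for k,v in im.items()})
    print(n,[ (k,np.round(np.array(v),4).tolist()) for k,v in im.items() if k not in("pixels","depth")])
print(r.current_t())
E
```

```text
pics
0.0 [0.24090282 0.49404281 0.22732933] [ 2.24945360e-01  9.74371178e-01 -5.95934319e-04 -1.90824841e-04] 0.022
scene [('fx', 383.6642), ('fy', 383.6642), ('cx', 322.3525), ('cy', 195.0698), ('camera_from_world', [[-0.058, 0.9982, -0.0175, 0.0588], [0.7499, 0.032, -0.6608, -0.373], [-0.659, -0.0515, -0.7504, 1.5151], [0.0, 0.0, 0.0, 1.0]])]
side [('fx', 378.6288), ('fy', 378.6288), ('cx', 319.9845), ('cy', 195.2753), ('camera_from_world', [[0.6684, -0.7438, 0.0038, -0.391], [-0.563, -0.5092, -0.651, 0.3549], [0.4862, 0.433, -0.7591, 1.0553], [0.0, 0.0, 0.0, 1.0]])]
wrist [('fx', 360.5721), ('fy', 360.5721), ('cx', 321.6439), ('cy', 197.5839), ('mount', [[-0.0002, -0.9601, -0.2796, 0.0712], [1.0, -0.0001, -0.0004, -0.0001], [0.0004, -0.2796, 0.9601, -0.1448], [0.0, 0.0, 0.0, 1.0]])]
0.15
```

View pics/scene0.png

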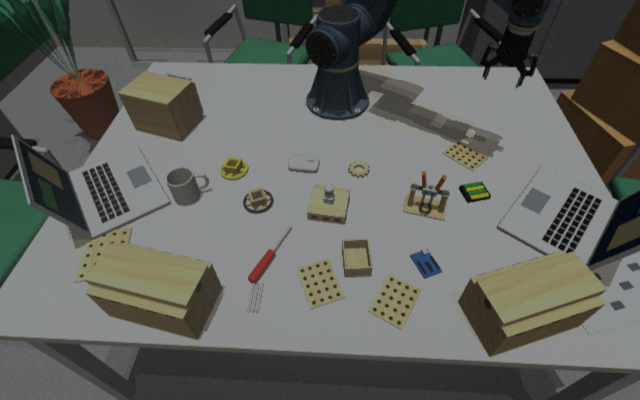

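View pics/side0.png

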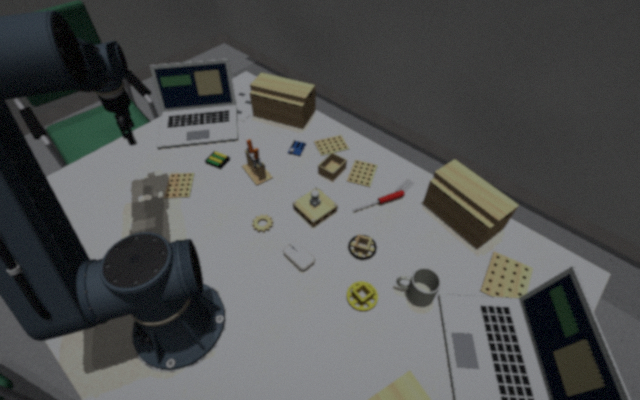

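View pics/wrist0.png

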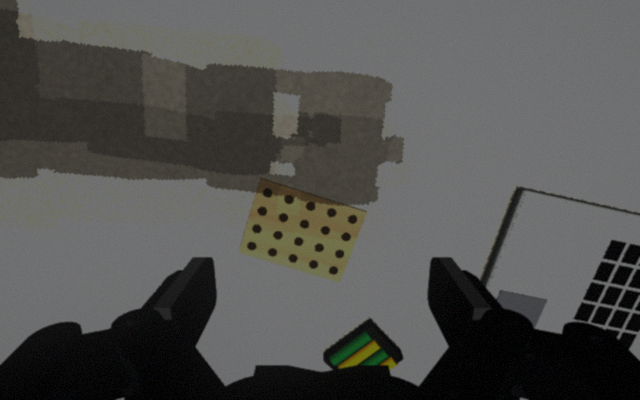

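The scene view shows the wheel (black rim) at about (258,200), its yellow look-alike at (235,168), the axle at (328,203) and the pliers in the rack at (427,198). The mug is at (185,186), the screwdriver runs from (262,265) to (290,230) and the mouse is at (303,163). Next I'll get coarse positions.

```bash
cat > h.py <<'E'
from cell import r, optics
import cv2, numpy as np
from scipy.spatial.transform import Rotation as R
def ext(im):
    return np.linalg.inv(im["camera_from_world"])
def grab(name, tag=None):
    p=np.array(r.current_tool_pos()); q=np.array(r.current_ee_rot())
    im=optics.get_image(name)
    if "mount" in im:
        T=np.eye(4);T[:3,:3]=R.from_quat(q).as_matrix();T[:3,3]=p
        im["wfc"]=T@im["mount"]
    else: im["wfc"]=np.linalg.inv(im["camera_from_world"])
    if tag:
        cv2.imwrite(f"pics/{tag}.png", im["pixels"][:,:,::-1]); np.savez(f"pics/{tag}.npz",**im)
    return im
def load(tag):
    d=dict(np.load(f"pics/{tag}.npz")); 
    if "wfc" not in d and "camera_from_world" in d: d["wfc"]=np.linalg.inv(d["camera_from_world"])
    return d
def plane(im,uv,z):
    uv=np.atleast_2d(np.array(uv,float)); 
    d=np.c_[(uv[:,0]-im["cx"])/im["fx"],(uv[:,1]-im["cy"])/im["fy"],np.ones(len(uv))]
    w=d@im["wfc"][:3,:3].T; o=im["wfc"][:3,3]
    return o+w*((z-o[2])/w[:,2])[:,None]
def proj(im,P):
    P=np.atleast_2d(np.array(P,float)); M=np.linalg.inv(im["wfc"])
    c=P@M[:3,:3].T+M[:3,3]
    return np.c_[c[:,0]/c[:,2]*im["fx"]+im["cx"],c[:,1]/c[:,2]*im["fy"]+im["cy"]]
def deproj(im,step=1):
    h,w=im["depth"].shape; v,u=np.mgrid[0:h,0:w]; z=im["depth"]
    c=np.stack([(u-im["cx"])/im["fx"]*z,(v-im["cy"])/im["fy"]*z,z],-1)
    return c@im["wfc"][:3,:3].T+im["wfc"][:3,3]
def quat(yaw):
    # tool pointing down; tool y axis at world angle yaw
    y=np.array([np.cos(yaw),np.sin(yaw),0]); z=np.array([0,0,-1.]); x=np.cross(y,z)
    return R.from_matrix(np.c_[x,y,z]).as_quat()
E
python3 - <<'E'
from h import *
im=load("scene0")
for n,uv,z in [("wheel",(258,197),.036),("axletop",(328,185),.095),("rackbase",(427,207),.0),("decoy",(235,167),.03),("mug",(184,172),.09),("mouse",(303,163),.02),("sd0",(255,272),.015),("sd1",(290,230),.005),("bin",(357,243),.045),("board",(426,263),.01),("bat",(475,191),.02),("gear",(359,168),.012)]:
    print(n,plane(im,uv,z)[0].round(3), im["depth"][uv[1],uv[0]])
P=deproj(im); print(P[200,258],P[200,310:345:5].round(3))
x=cv2.resize(im["pixels"][145:235,215:475],None,fx=3,fy=3,interpolation=cv2.INTER_CUBIC)
cv2.imwrite("pics/z0.png",x[:,:,::-1])
E
```

```text
wheel [ 0.546 -0.218  0.036] 1.177083
axletop [ 0.544 -0.01   0.095] 1.0903244
rackbase [0.533 0.286 0.   ] 1.1450722
decoy [ 0.417 -0.316  0.03 ] 1.2295475
mug [ 0.504 -0.439  0.09 ] 1.1645677
mouse [ 0.379 -0.1    0.02 ] 1.2444241
sd0 [ 0.785 -0.188  0.015] 0.9860425
sd1 [ 0.64  -0.114  0.005] 1.1058979
bin [0.703 0.075 0.045] 1.0367517
board [0.734 0.258 0.01 ] 1.0082548
bat [0.48  0.432 0.02 ] 1.160588
gear [0.387 0.083 0.012] 1.2669727
[ 0.55761488 -0.21603682  0.03586234] [[ 0.518 -0.067 -0.003]
 [ 0.548 -0.048  0.034]
 [ 0.549 -0.033  0.035]
 [ 0.56  -0.018  0.049]
 [ 0.563 -0.003  0.052]
 [ 0.546  0.011  0.034]
 [ 0.546  0.025  0.035]]
```

View pics/z0.png

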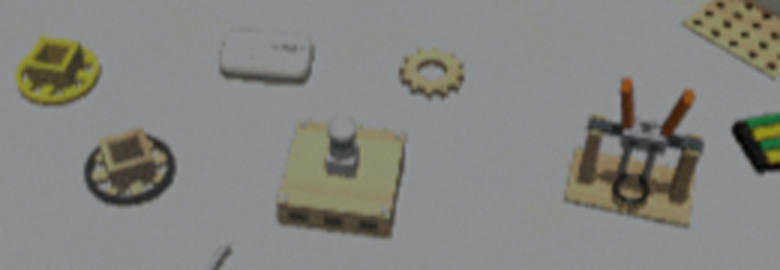

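The coarse positions match the reach, and the heights from depth (0.036 for the hub, 0.035 for the case) match the given sizes. Next come close wrist looks at the rack, axle and wheel, all with the same tool yaw.

```bash
python3 - <<'E'
from h import *
for tag,p in [("rackw",(0.535,0.283,0.27)),("axlew",(0.55,-0.01,0.24)),("wheelw",(0.55,-0.217,0.20))]:
    r.move_to(list(p),quat(np.pi/2)); r.sleep(0.15)
    im=grab("wrist",tag)
    print(tag,r.current_t(),np.round(r.current_tool_pos(),4),np.round(r.current_q(),3), r.current_contact_force())
    x=im
E
```

```text
rackw 1.7167 [0.5345 0.2837 0.27  ] [ 0.411  0.415  1.451  0.     1.275 -1.161] [-1.09187894  0.04998473  0.724813  ]
axlew 3.05 [ 0.5502 -0.009   0.24  ] [-0.101  0.339  1.637  0.     1.165 -1.673] [ 0.31877216 -0.47938527  0.14539533]
wheelw 4.1 [ 0.5505 -0.2157  0.2004] [-0.452  0.453  1.57   0.     1.117 -2.025] [0.26178089 0.05096297 0.37674838]
```

View pics/rackw.png

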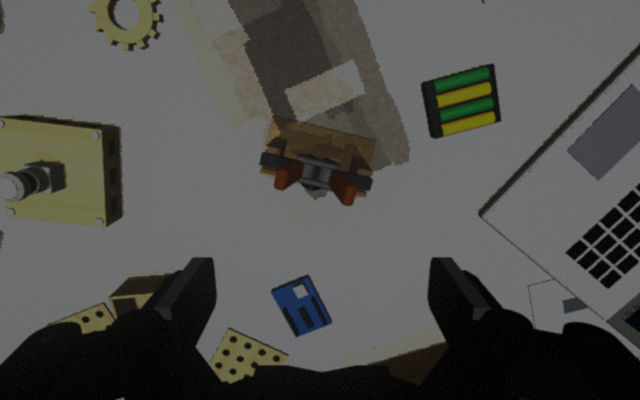

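View pics/axlew.png

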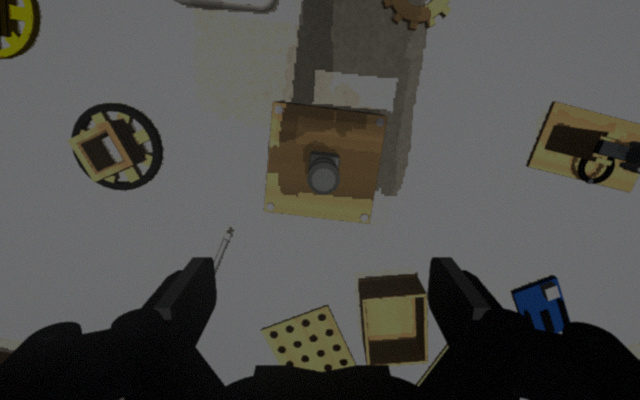

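View pics/wheelw.png

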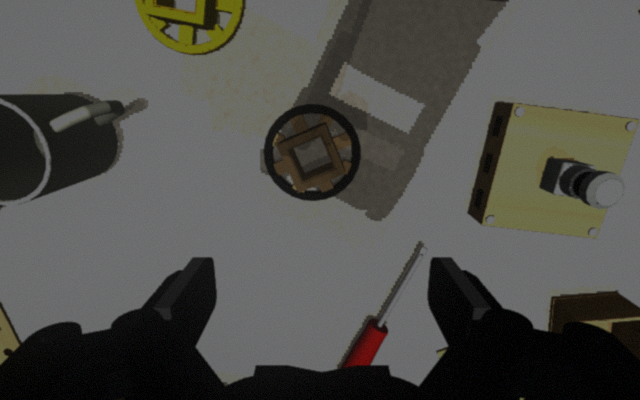

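```bash
python3 - <<'E'
from h import *
a=load("axlew")["pixels"]; w=load("wheelw")["pixels"]; k=load("rackw")["pixels"]
g=lambda x:np.clip(x.astype(float)*2.2,0,255).astype(np.uint8)
A=cv2.resize(g(a[90:235,250:400]),None,fx=4,fy=4,interpolation=cv2.INTER_NEAREST)
W=cv2.resize(g(w[95:210,255:375]),None,fx=5,fy=5,interpolation=cv2.INTER_NEAREST)
K=cv2.resize(g(k[105:215,250:390]),None,fx=5,fy=5,interpolation=cv2.INTER_NEAREST)
for n,x in (("A",A),("W",W),("K",K)): cv2.imwrite(f"pics/z{n}.png",x[:,:,::-1]); print(x.shape)
E
```

```text
(580, 600, 3)
(575, 600, 3)
(550, 700, 3)
```

View pics/zA.png

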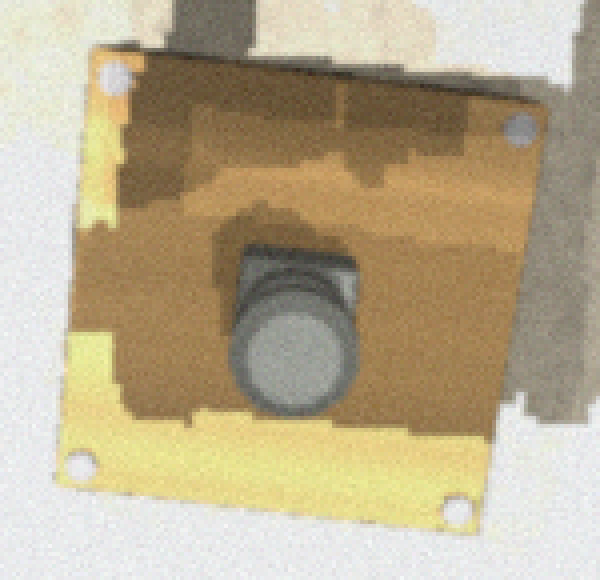

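View pics/zW.png

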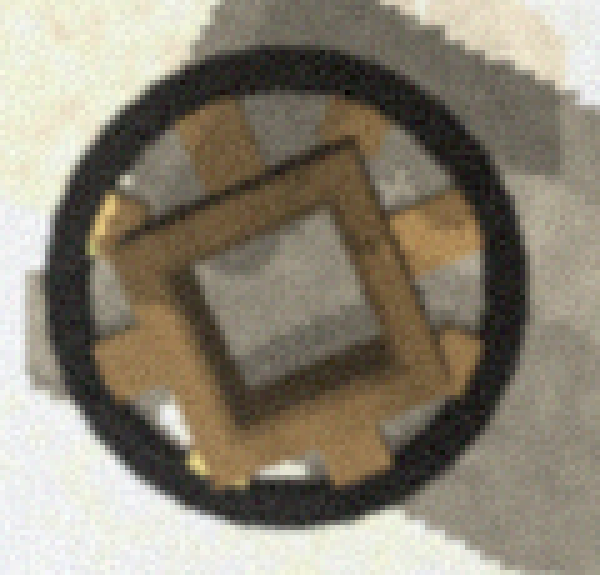

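View pics/zK.png

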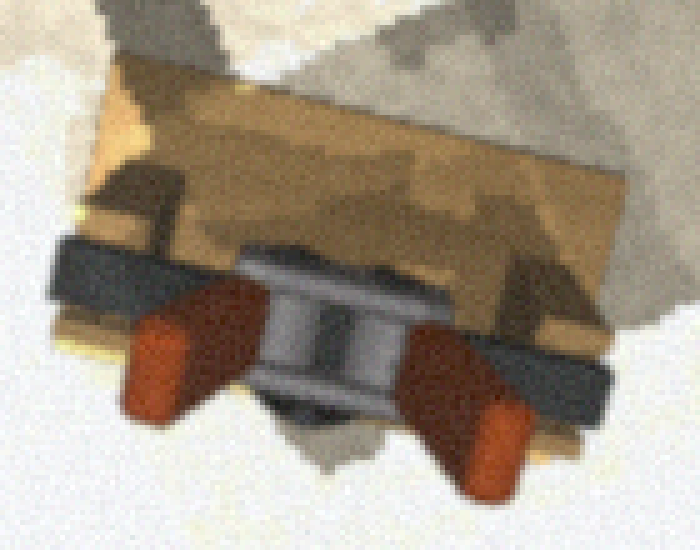

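The case-top corners are at about (273.5,102), (387,115.5), (369.5,223) and (264,211), and the head centre is at about (323,179). The wheel rim is a clean dark ring centred at about (313,152), with its hub turned about 23° in the image. The handle tops are at about (281,177) and (350,196).

```bash
cat > meas.py <<'E'
from h import *
from scipy.optimize import least_squares
def circ(P):
    f=lambda c:np.hypot(P[:,0]-c[0],P[:,1]-c[1])-c[2]
    s=least_squares(f,[*P[:,:2].mean(0),.03],loss="soft_l1",f_scale=.0005); return s.x, np.std(f(s.x))
def contour_pts(mask):
    cs,_=cv2.findContours(mask.astype(np.uint8),cv2.RETR_EXTERNAL,cv2.CHAIN_APPROX_NONE)
    c=max(cs,key=cv2.contourArea); return c[:,0,:].astype(float)
def square(P4):
    c=P4[:,:2].mean(0); e=np.roll(P4,-1,0)-P4
    return c, np.linalg.norm(e[:,:2],axis=1), np.degrees(np.arctan2(e[:,1],e[:,0]))%90
def rect_fit(im,mask,z):
    c=contour_pts(mask); P=plane(im,c,z)[:,:2]
    (cx,cy),(w,h),a=cv2.minAreaRect((P*1000).astype(np.float32)); return cx/1000,cy/1000,w,h,a
E
python3 - <<'E'
from meas import *
np.set_printoptions(precision=4,suppress=True)
im=load("axlew")
C=np.array([[94,48],[548,102],[478,532],[55,485]])/4+[250,90]-.0
print("case",*square(plane(im,C,.035)))
hsv=cv2.cvtColor(im["pixels"],cv2.COLOR_RGB2HSV)
# head: low saturation inside region
m=np.zeros(hsv.shape[:2],np.uint8); m[155:200,300:350]=(hsv[155:200,300:350,1]<70)
m=cv2.morphologyEx(m,cv2.MORPH_OPEN,np.ones((3,3)))
c=contour_pts(m); c=c[c[:,1]>174]   # lower half outline of head
P=plane(im,c,.091); print("head circ z.091",circ(P))
v=hsv[:,:,2].astype(float); mm=((m>0)&(cv2.GaussianBlur(im["pixels"],(5,5),0).mean(-1)>np.percentile(v[m>0],55))).astype(np.uint8)
mm[:168]=0
c=contour_pts(mm);print("flat z.095",circ(plane(im,c,.095)), c.mean(0))
im=load("wheelw"); px=cv2.GaussianBlur(im["pixels"],(3,3),0)
m=np.zeros(px.shape[:2],np.uint8); m[98:205,258:368]=(px[98:205,258:368].max(-1)<38)
cv2.imwrite("pics/m1.png",m*255)
hull=cv2.convexHull(contour_pts(m).astype(np.int32))[:,0,:].astype(float)
P=plane(im,hull,.010); print("rim",circ(P))
C=np.array([[110,242],[352,140],[452,385],[215,487]])/5+[255,95]
Q=plane(im,C,.036); print("hub",*square(Q)); print(Q)
E
```

```text
case [ 0.5477 -0.0073] [0.1078 0.1091 0.1093 0.1089] [83.493  83.4668 83.3713 82.6949]
head circ z.091 (array([ 0.5475, -0.0077,  0.0133]), np.float64(0.0002799754231936704))
flat z.095 (array([ 0.5475, -0.0076,  0.0096]), np.float64(0.0002158249772533931)) [323.4545 179.0303]
rim (array([ 0.534 , -0.2245,  0.0449]), np.float64(0.0003094964838982027))
hub [ 0.5339 -0.2245] [0.0448 0.0457 0.0458 0.0468] [22.6142 22.7999 23.9828 21.6391]
[[ 0.5212 -0.254   0.036 ]
 [ 0.5039 -0.2126  0.036 ]
 [ 0.546  -0.1949  0.036 ]
 [ 0.5646 -0.2367  0.036 ]]
```

View pics/m1.png

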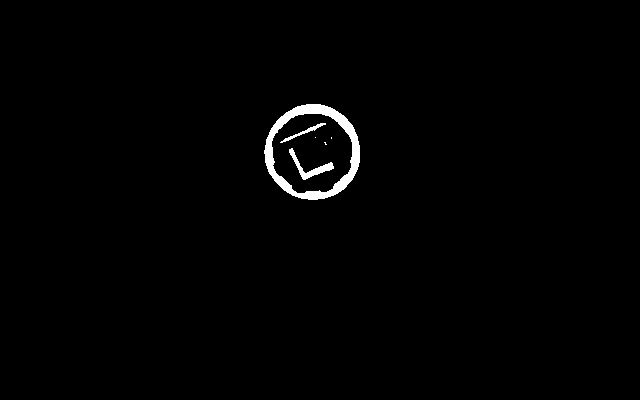

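The independent measurements agree:

| Item | First fit | Second fit | Yaw |
|---|---|---|---|
| Axle centre | case (0.5477,-0.0073) | head (0.5475,-0.0076) | -6.7° mod 90 |
| Wheel centre | rim (0.534,-0.2245) | hub (0.534,-0.2245) | 22.7° mod 90 |

I'll grasp the wheel now and check it in the hand.

```bash
python3 - <<'E'
from h import *
np.set_printoptions(precision=4,suppress=True)
q=quat(np.radians(112.7)); w=np.array([.534,-.2245])
r.set_gripper(1.0,40)
r.move_to([*w,.11],q); print(r.current_q())
r.move_linear([*w,.0345],vel=.12); r.sleep(.1)
print(r.current_tool_pos(),r.current_contact_force())
r.set_gripper(0.0,40); print("open",r.current_opening(),r.current_contact_force(), r.current_t())
grab("wrist","grip1")
r.move_linear([*w,.15],vel=.15); r.sleep(.1)
print("open",r.current_opening(),r.current_contact_force(), r.current_t(), r.current_tool_pos())
grab("wrist","held1")
E
```

```text
[-0.4782  0.5457  1.6717  0.0001  0.9238 -2.4416]
[ 0.5346 -0.2248  0.0355] [ 0.3382 -0.5958 -0.0282]
open 0.002427167647185701 [0.0901 0.3576 0.2289] 6.4417
open 0.0008810430401182486 [-0.2791  0.4238 -0.2555] 7.5083 [ 0.5335 -0.2243  0.1489]
```

View pics/held1.png

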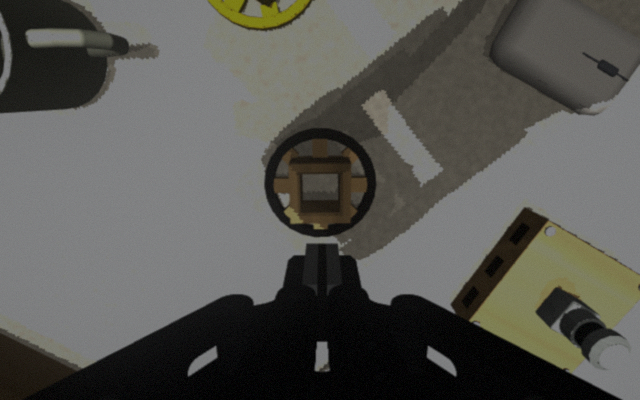

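```bash
python3 - <<'E'
from meas import *
np.set_printoptions(precision=4,suppress=True)
im=load("held1"); P=deproj(im)
for uv in [(320,162),(295,190),(345,190),(321,185),(270,183),(321,232),(450,60),(120,250),(600,345)]: print(uv,P[uv[1],uv[0]],im["depth"][uv[1],uv[0]])
im=load("grip1"); P=deproj(im)
for uv in [(320,180),(320,100),(100,100),(600,100)]: print(uv,P[uv[1],uv[0]],im["depth"][uv[1],uv[0]])
E
```

```text
(320, 162) [ 0.5136 -0.2338  0.0296] 0.2674731
(295, 190) [ 0.539  -0.2432  0.0358] 0.26692685
(345, 190) [ 0.5252 -0.2087  0.0339] 0.26896483
(321, 185) [ 0.5366 -0.2234 -0.0007] 0.30359322
(270, 183) [ 0.5487 -0.2632  0.0092] 0.2927978
(321, 232) [ 0.5722 -0.2085  0.009 ] 0.3049948
(450, 60) [ 0.4075 -0.1703 -0.0005] 0.27604836
(120, 250) [ 0.6603 -0.3651 -0.001 ] 0.32006675
(600, 345) [ 0.5446 -0.0198  0.0919] 0.23884222
(320, 180) [ 0.5062 -0.2371  0.0084] 0.17553821
(320, 100) [ 0.4717 -0.2515 -0.    ] 0.17317732
(100, 100) [ 0.5127 -0.3496 -0.0012] 0.17430754
(600, 100) [ 0.4192 -0.1259 -0.0022] 0.17527555
```

View pics/grip1.png

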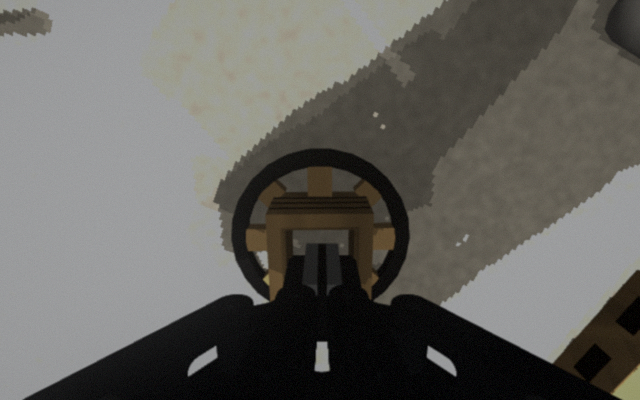

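The fingers shut fully with no wheel between them, yet the wheel hasn't moved. I'll check how the gripper actually opens and closes before trying again.

```bash
python3 - <<'E'
from h import *
t=r.current_t()
r.set_gripper(1.0,40); print(r.current_opening(), r.current_t()-t); 
im=grab("wrist","op1")
r.sleep(.5); print(r.current_opening(), r.current_t()-t)
r.set_gripper(.4,40); print(r.current_opening(), r.current_t()-t)
im2=grab("wrist","op2")
cv2.imwrite("pics/op.png",np.hstack([cv2.resize(i["pixels"],None,fx=.6,fy=.6) for i in (im,im2)])[:,:,::-1])
E
```

```text
1.0017546612677939 0.7833999999999994
1.002353791250038 1.3334000000000001
0.39944295415721 1.8834000000000009
```

View pics/op.png

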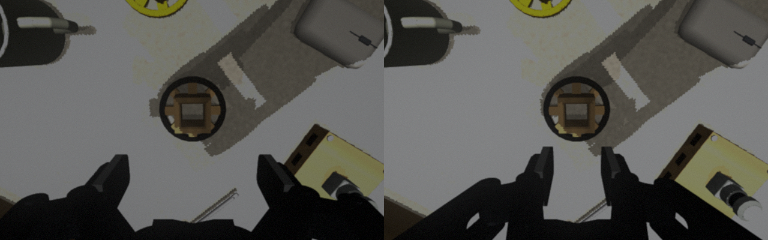

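```bash
python3 - <<'E'
from meas import *
np.set_printoptions(precision=4,suppress=True)
for t in ("grip1","held1","wheelw"):
    im=load(t); P=deproj(im); 
    if t!="wheelw":
      for uv in [(310,246),(310,255),(332,246),(332,255),(322,275)]: print(t,uv,P[uv[1],uv[0]])
im=load("grip1");P=deproj(im)
for uv in [(275,215),(320,205),(320,215),(320,225),(370,215),(276,240),(276,260),(370,260),(320,240)]: print(uv,P[uv[1],uv[0]])
x=np.clip(im["pixels"][140:320,220:420].astype(float)*2.5,0,255).astype(np.uint8)
cv2.imwrite("pics/zg.png",cv2.resize(x,None,fx=3.3,fy=3.3,interpolation=cv2.INTER_NEAREST)[:,:,::-1])
E
```

```text
grip1 (310, 246) [ 0.5257 -0.2332  0.0431]
grip1 (310, 255) [ 0.5258 -0.2329  0.0513]
grip1 (332, 246) [ 0.522  -0.2251  0.0438]
grip1 (332, 255) [ 0.5224 -0.2251  0.0515]
grip1 (322, 275) [ 0.5236 -0.2288  0.0681]
held1 (310, 246) [ 0.5251 -0.2331  0.1579]
held1 (310, 255) [ 0.525  -0.2328  0.1664]
held1 (332, 246) [ 0.5216 -0.2247  0.1579]
held1 (332, 255) [ 0.5217 -0.225   0.1664]
held1 (322, 275) [ 0.523  -0.2287  0.1827]
(275, 215) [ 0.5221 -0.2511  0.034 ]
(320, 205) [ 0.5136 -0.2339  0.0234]
(320, 215) [ 0.5141 -0.2337  0.0358]
(320, 225) [ 0.5187 -0.2317  0.0344]
(370, 215) [ 0.5063 -0.214   0.0348]
(276, 240) [ 0.5322 -0.2467  0.035 ]
(276, 260) [ 0.5411 -0.2433  0.0349]
(370, 260) [ 0.5249 -0.2055  0.0356]
(320, 240) [ 0.5391 -0.2234 -0.0011]
```

View pics/zg.png

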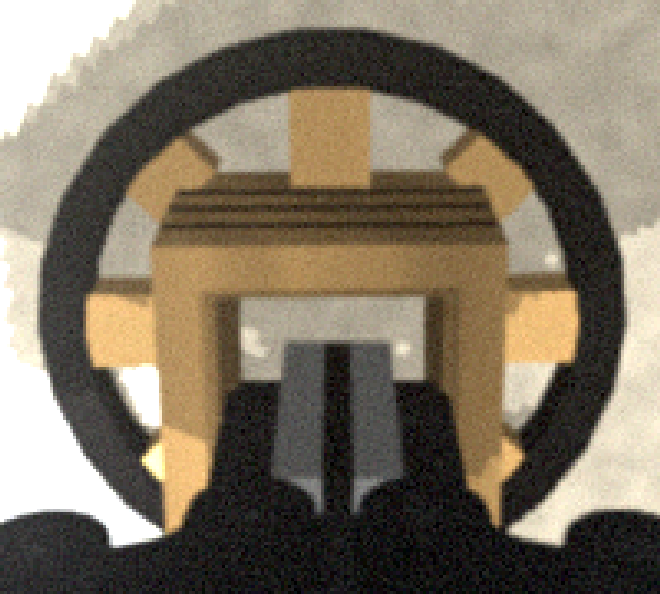

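Depth shows the real fingertip edge at z≈0.040 with the TCP at 0.0355. The tips are therefore about 5 mm behind the TCP, not the stated 22 mm ahead, which is why the jaws closed above the hub. I'll measure the fingertips in the tool frame at several openings.

```bash
python3 - <<'E'
from meas import *
np.set_printoptions(precision=4,suppress=True)
for t in ("held1","op2","op1"):
    im=load(t); z=im["depth"].astype(float); h,w=z.shape; v,u=np.mgrid[0:h,0:w]
    c=np.stack([(u-im["cx"])/im["fx"]*z,(v-im["cy"])/im["fy"]*z,z],-1)
    M=im["mount"]; T=c@M[:3,:3].T+M[:3,3]
    m=(z>0.05)&(T[...,2]<.03)&(abs(T[...,1])<.09)
    for s in (-1,1):
        mm=m&(T[...,1]*s>0)&(T[...,2]>-0.03)
        Q=T[mm]; tip=np.percentile(Q[:,2],99.5); f=Q[Q[:,2]>tip-.006]
        print(t,s,len(Q),"tip z",Q[:,2].max(),tip,"x",f[:,0].min(),f[:,0].max(),"y",f[:,1].min(),f[:,1].max())
E
```

```text
held1 -1 889 tip z -0.0060626083170923495 -0.006635072073662309 x 0.006373751052177176 0.011735234586248755 y -0.012872985540372759 -0.0003326662660936997
held1 1 892 tip z -0.00621809136596449 -0.006899169129853527 x 0.006305194549015694 0.011818084957600776 y 6.666523836280295e-05 0.0129994301958019
op2 -1 1249 tip z -0.002836566039414734 -0.003816843579761557 x -0.010496743567202343 0.01153565878302279 y -0.028226056425982738 -0.017066139876131918
op2 1 1258 tip z -0.002619287993663094 -0.00366728533590134 x -0.010329492820122868 0.011803473106258691 y 0.01679120020489696 0.0233438206732142
op1 -1 1012 tip z -0.014877344359734174 -0.015363761395922043 x -0.010634496326301326 0.01174904877414587 y -0.04947237932573328 -0.04215633200146066
op1 1 1002 tip z -0.014798896752242968 -0.015123818787647394 x -0.010747022066869588 0.011425887776971524 y 0.04208866662765248 0.049265758008883984
```

Both fingers agree across three openings. With the jaws around a 46 mm hub the tips sit at about TCP z + 0.003, and fully open they sit at TCP z + 0.015. I'll work from these measured tips, re-measure the wheel in this view and grasp about 24 mm lower.

```bash
python3 - <<'E'
from meas import *
np.set_printoptions(precision=4,suppress=True)
def rim(im,box):
    px=cv2.GaussianBlur(im["pixels"],(3,3),0); m=np.zeros(px.shape[:2],np.uint8)
    a,b,c,d=box; m[a:b,c:d]=(px[a:b,c:d].max(-1)<38)
    m=cv2.morphologyEx(m,cv2.MORPH_OPEN,np.ones((3,3)))
    return circ(plane(im,cv2.convexHull(contour_pts(m).astype(np.int32))[:,0,:].astype(float),.010))
s=rim(load("op1"),(122,242,258,382)); print(s)
w=s[0][:2]
if not (abs(w-[.534,-.2245])<.003).all(): raise SystemExit("odd")
q=quat(np.radians(112.7))
r.set_gripper(1.0,40)
r.move_linear([*w,.04],rot=list(q),vel=.2)
r.move_linear([*w,.012],vel=.08); r.sleep(.05)
print(r.current_tool_pos(),r.current_contact_force())
r.set_gripper(0.0,40); print("open",r.current_opening(),r.current_contact_force(), r.current_tool_pos(),r.current_t())
grab("wrist","grip2")
r.move_linear([*w,.10],vel=.15); r.sleep(.1)
print("open",r.current_opening(),r.current_contact_force(), r.current_t(), r.current_tool_pos())
grab("wrist","held2")
E
```

```text
(array([ 0.5336, -0.2254,  0.045 ]), np.float64(0.0002681058343425614))
[ 0.5337 -0.2254  0.012 ] [-0.1801 -1.1603  0.0802]
open 0.5276969769354707 [-0.4907  0.0859  3.8967] [ 0.5339 -0.2255  0.0124] 11.75
open 0.5282909537614945 [-0.1612 -0.0746 -0.786 ] 12.6333 [ 0.5329 -0.2251  0.0987]
```

View pics/held2.png

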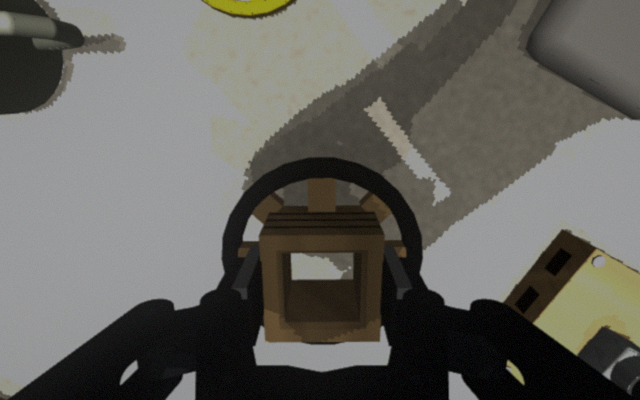

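```bash
python3 - <<'E'
from meas import *
im=load("held2")
x=np.clip(im["pixels"][195:365,230:420].astype(float)*2.5,0,255).astype(np.uint8)
cv2.imwrite("pics/zh.png",cv2.resize(x,None,fx=3.5,fy=3.5,interpolation=cv2.INTER_NEAREST)[:,:,::-1])
E
```

```text
(no output)
```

View pics/zh.png

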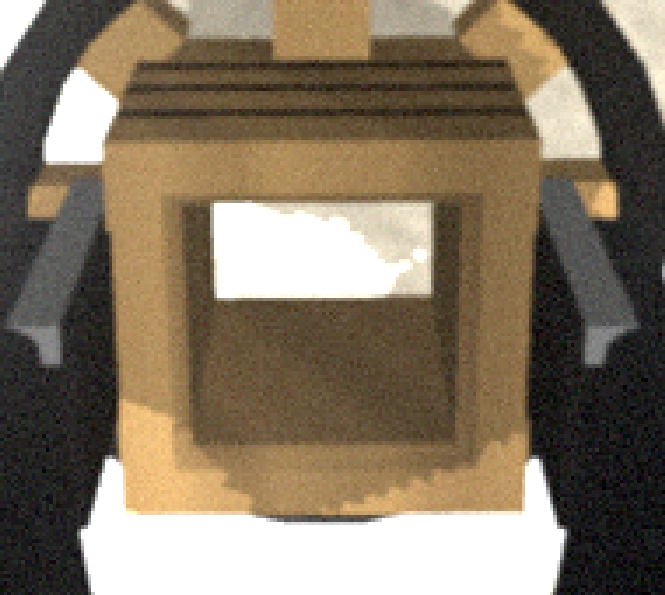

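```bash
python3 - <<'E'
from meas import *
np.set_printoptions(precision=4,suppress=True)
im=load("held2"); im["wfc"]=im["mount"]
C=np.array([[103,139],[541,139],[525,511],[127,511]])/3.5+[230,195]-[.0,.0]
for z in (-.0236,-.0215):
    Q=plane(im,C,z); print(z,*square(Q),Q[:,:2].tolist())
c=im["depth"]; 
for uv in [(250,140),(140,300),(500,300),(320,480)]:
    u=uv[0]/3.5+230; v=uv[1]/3.5+195; d=c[int(v),int(u)]
    print((im["mount"]@[ (u-im["cx"])/im["fx"]*d,(v-im["cy"])/im["fy"]*d,d,1])[:3])
E
```

```text
-0.0236 [-0.0006  0.0003] [0.0452 0.0452 0.045  0.0452] [ 0.0165 89.5098  0.0222 89.3316] [[0.022043068844559047, -0.022537537994589227], [0.022030045485140634, 0.02264430643085552], [-0.02317514451911802, 0.02303109781954786], [-0.023157654162874616, -0.022010227817479248]]
-0.0215 [-0.0018  0.0003] [0.046  0.046  0.0458 0.046 ] [ 0.0165 89.5098  0.0222 89.3316] [[0.021189842575039357, -0.022926170730087216], [0.021176593642317935, 0.02303825348566259], [-0.024811580513298445, 0.023431744360126353], [-0.024793787212376794, -0.022389727187726745]]
[ 0.0216 -0.0074 -0.0228]
[ 0.0025 -0.0198 -0.0218]
[ 0.0026  0.0194 -0.0221]
[-0.0209 -0.0002 -0.0212]
```

The wheel is held square (45.2 mm measured on all four sides, angle error below 0.5°) and sits within about 1 mm of the tool axis. I'll carry it over the axle and look down through the hole.

```bash
python3 - <<'E'
from h import *
np.set_printoptions(precision=4,suppress=True)
a=np.array([.5475,-.0076]); q=quat(np.radians(83.3))
p=r.current_tool_pos()
r.move_linear([p[0],p[1],.14],vel=.2)
r.move_to([*a,.14],q)
r.move_linear([*a,.115],vel=.1); r.sleep(.15)
print(r.current_tool_pos(),r.current_contact_force(),r.current_t())
im=grab("wrist","pre1")
x=np.clip(im["pixels"][195:365,230:420].astype(float)*2.5,0,255).astype(np.uint8)
cv2.imwrite("pics/zp.png",cv2.resize(x,None,fx=3.5,fy=3.5,interpolation=cv2.INTER_NEAREST)[:,:,::-1])
im=grab("side","pre1s"); x=im["pixels"][150:250,250:400]; cv2.imwrite("pics/zps.png",cv2.resize(x,None,fx=4,fy=4,interpolation=cv2.INTER_CUBIC)[:,:,::-1])
E
```

```text
[ 0.5479 -0.0079  0.1155] [-0.9667  0.3785 -0.3377] 14.4583
```

View pics/zp.png

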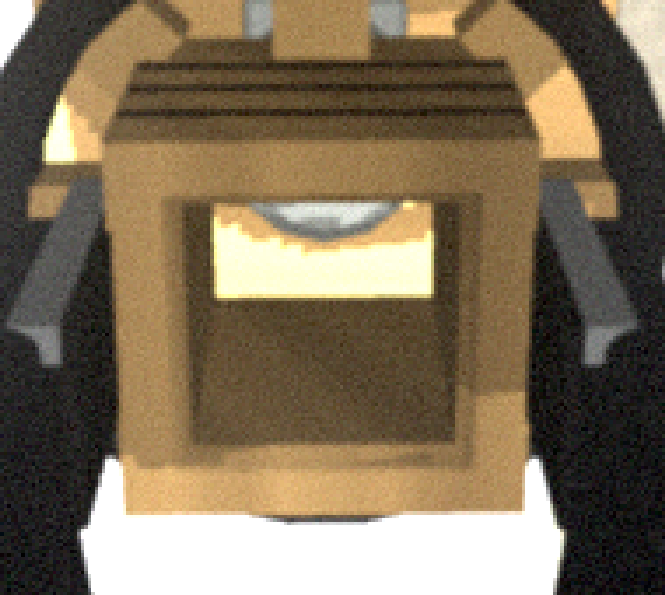

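View pics/zps.png

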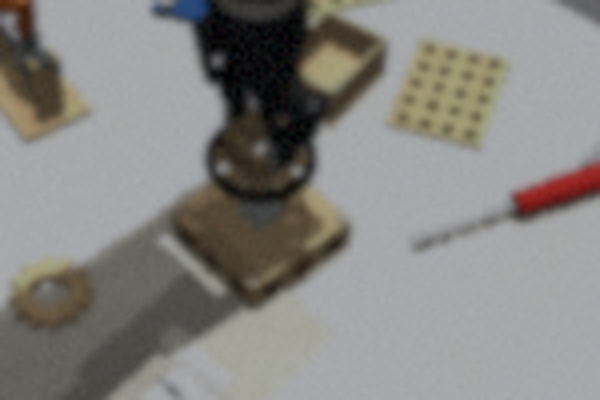

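```bash
python3 - <<'E'
from h import *
np.set_printoptions(precision=5,suppress=True)
im=load("pre1"); im["wfc"]=im["mount"]
f=lambda u,v,z: plane(im,[(u/3.5+230,v/3.5+195)],z)[0]
for s in (1,.985):
    im["fx"]*=s; im["fy"]*=s
    print("hole near edge ->px",f(213,298,.0124)+[.015,0,0],f(433,298,.0124)+[.015,0,0])
    print("head near edge ->hx",f(326,240,.0245)+[.014,0,0])
    print("hub top far->px",f(103,139,-.0236)-[.023,0,0],"near",f(127,511,-.0236)+[.023,0,0])
    print("head L/R",f(255,203,.0225),f(402,203,.0225))
E
```

```text
hole near edge ->px [-0.00138 -0.01515  0.0124 ] [-0.00138  0.01544  0.0124 ]
head near edge ->hx [0.00043 0.00061 0.0245 ]
hub top far->px [-0.00101 -0.02262 -0.0236 ] near [-0.00021 -0.02209 -0.0236 ]
head L/R [-0.00668 -0.00967  0.0225 ] [-0.00668  0.01158  0.0225 ]
hole near edge ->px [-0.00206 -0.01539  0.0124 ] [-0.00206  0.0157   0.0124 ]
head near edge ->hx [-0.00014  0.00062  0.0245 ]
hub top far->px [-0.00123 -0.02297 -0.0236 ] near [-0.00124 -0.02247 -0.0236 ]
head L/R [-0.00715 -0.00982  0.0225 ] [-0.00715  0.01177  0.0225 ]
```

Through the hole, the head lies about +1.5 mm in tool x and +0.5 mm in tool y from the hole's centre. I'll correct that and lower the wheel in steps while watching the force.

```bash
python3 - <<'E'
from h import *
np.set_printoptions(precision=4,suppress=True)
a=np.array([.5462,-.0070])
r.move_linear([*a,.115],vel=.05)
f0=None
for z in [.108,.104,.100,.095,.090,.085,.080,.075,.071,.067,.063,.059,.055,.051]:
    r.move_linear([*a,z],vel=.05); r.sleep(.03)
    F=np.array(r.current_contact_force()); p=r.current_tool_pos()
    print(z,p,F)
    if abs(F[2])>15 or np.hypot(*F[:2])>15: print("stop"); break
print(r.current_t(),r.current_opening())
E
```

```text
0.108 [ 0.546  -0.007   0.1076] [-1.0495 -0.324  -0.2959]
0.104 [ 0.5461 -0.007   0.1039] [-0.2244  0.0067 -1.0661]
0.1 [ 0.5461 -0.007   0.0999] [ 1.0078 -0.3352 -1.0712]
0.095 [ 0.5461 -0.007   0.0948] [-0.105   0.1353 -0.784 ]
0.09 [ 0.5461 -0.007   0.0898] [-0.418  -0.0007 -0.9473]
0.085 [ 0.5461 -0.007   0.0848] [-0.2358 -0.1852 -0.0274]
0.08 [ 0.5461 -0.007   0.0798] [-0.101  -0.5539 -1.1442]
0.075 [ 0.5461 -0.007   0.0748] [ 0.2281  0.8957 -1.7038]
0.071 [ 0.5461 -0.007   0.0709] [-0.175  -0.4682 -1.8057]
0.067 [ 0.5461 -0.007   0.0668] [ 0.5669 -0.1843 -1.3362]
0.063 [ 0.5461 -0.007   0.0628] [-0.4624 -0.4098 -0.4926]
0.059 [ 0.5461 -0.007   0.0588] [ 0.4616  0.2176 -0.9497]
0.055 [ 0.5461 -0.007   0.0548] [ 0.4901 -0.1594 -1.5131]
0.051 [ 0.5461 -0.007   0.0508] [ 0.3667  0.4137 -0.519 ]
18.8167 0.5292736275918372
```

It slid over the head and the square without touching. Next are the last few millimetres, watching for seating contact.

```bash
python3 - <<'E'
from h import *
np.set_printoptions(precision=4,suppress=True)
a=np.array([.5462,-.0070])
for z in [.0485,.0475,.0468,.0461,.0454,.0447,.044]:
    r.move_linear([*a,z],vel=.03); r.sleep(.05)
    F=np.array(r.current_contact_force()); print(z,r.current_tool_pos(),F)
    if F[2]>8: print("seated"); break
r.set_gripper(1.0,40)
print(r.current_contact_force(),r.current_opening())
r.move_linear([*a,.20],vel=.2); r.sleep(.15)
print(r.current_tool_pos(),r.current_t())
im=grab("wrist","placed")
x=np.clip(im["pixels"][90:260,230:420].astype(float)*2.5,0,255).astype(np.uint8)
cv2.imwrite("pics/zpl.png",cv2.resize(x,None,fx=3.5,fy=3.5,interpolation=cv2.INTER_NEAREST)[:,:,::-1])
E
```

```text
0.0485 [ 0.5461 -0.007   0.0484] [-0.279   0.7288 -1.1615]
0.0475 [ 0.5462 -0.007   0.0475] [ 0.0602  0.1966 -1.0631]
0.0468 [ 0.5462 -0.007   0.0474] [-3.1366  0.3714  6.8451]
0.0461 [ 0.5462 -0.007   0.0474] [-7.0249  0.935  16.7562]
seated
[-0.6607  0.0895 -0.1737] 1.003144655851527
[ 0.5457 -0.007   0.1988] 21.5667
```

View pics/zpl.png

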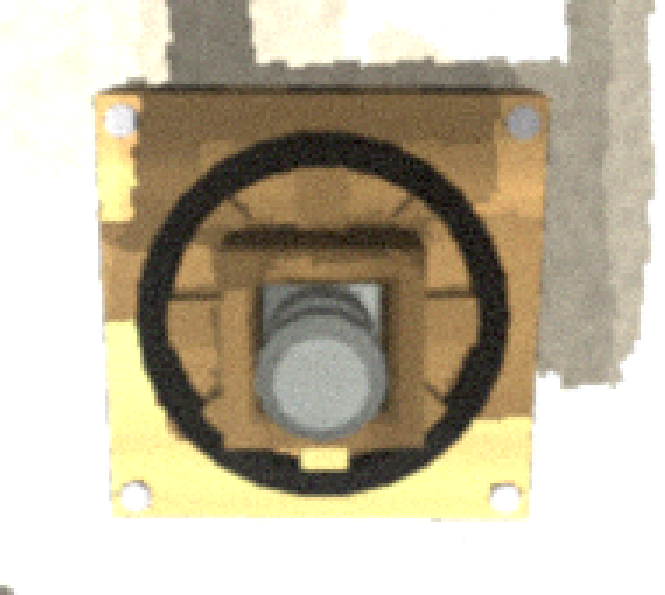

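The wheel is seated: the TCP stopped at 0.0474, exactly the home height for the grasp, with 17 N of push. The view shows it square on the case, resting free with the gripper away. Next are the pliers, starting with which side the ring is on.

```bash
python3 - <<'E'
from h import *
np.set_printoptions(precision=4,suppress=True)
g=lambda x:np.clip(x.astype(float)*2.2,0,255).astype(np.uint8)
a=load("axlew")["pixels"][95:200,520:640]; s=load("side0")["pixels"][125:195,225:285]; c=load("scene0")["pixels"][165:225,395:455]
cv2.imwrite("pics/zq.png",np.hstack([cv2.resize(g(x),(266*2//2,300),interpolation=cv2.INTER_CUBIC) for x in (a,s,c)])[:,:,::-1])
q=quat(np.radians(76)); 
r.move_to([.533,.283,.24],q); r.sleep(.15); print(r.current_tool_pos(),r.current_t())
im=grab("wrist","rack2")
cv2.imwrite("pics/zr2.png",cv2.resize(g(im["pixels"][80:280,230:430]),None,fx=2.9,fy=2.9,interpolation=cv2.INTER_NEAREST)[:,:,::-1])
E
```

```text
[0.5334 0.2818 0.2398] 22.8917
```

View pics/zq.png

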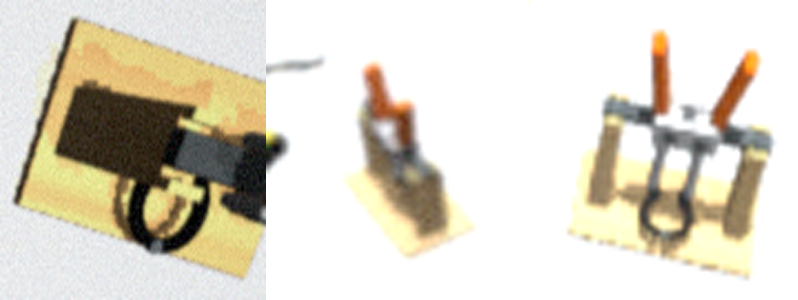

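View pics/zr2.png

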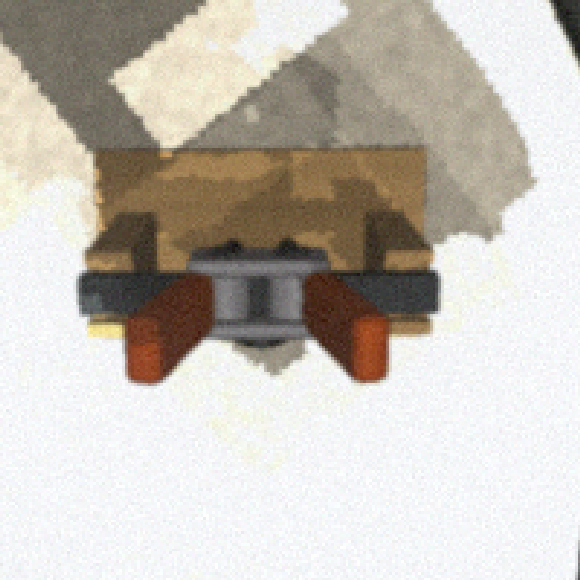

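```bash
python3 - <<'E'
from meas import *
np.set_printoptions(precision=4,suppress=True)
im=load("rack2"); hsv=cv2.cvtColor(im["pixels"],cv2.COLOR_RGB2HSV)
f=lambda u,v,z: plane(im,[(u/2.9+230,v/2.9+80)],z)[0]
L=[f(127,361,.144),f(160,361,.144)];Rr=[f(355,361,.144),f(388,361,.144)]
print("tops",L,Rr,"width over",np.linalg.norm(L[0]-Rr[1]))
c=(L[0]+Rr[1])/2; d=Rr[1]-L[0]; print("axis",c,"yaw",np.degrees(np.arctan2(d[1],d[0])))
print("top x extents",f(257.5,341,.144),f(257.5,381,.144))
P=deproj(im)
for u,v in [(143,360),(371,360),(143,345),(371,375),(100,290),(420,290),(258,295)]: print("depth pt",P[int(v/2.9+80),int(u/2.9+230)])
b=[f(78,292,.085),f(440,292,.085)];print("bar",b,(b[0]+b[1])/2,np.linalg.norm(b[0]-b[1]))
bb=[f(95,150,.006),f(427,150,.006)]; print("base back edge",bb,np.linalg.norm(bb[0]-bb[1]),(bb[0]+bb[1])/2)
ia=load("axlew"); print("ring c",plane(ia,[(594,166),(577.3,166),(594,182.5)],.019))
ia=load("placed"); m=np.zeros((400,640),np.uint8); h2=cv2.cvtColor(ia["pixels"],cv2.COLOR_RGB2HSV)
E
```

```text
tops [array([0.5289, 0.2482, 0.144 ]), array([0.5309, 0.2559, 0.144 ])] [array([0.5423, 0.3015, 0.144 ]), array([0.5442, 0.3092, 0.144 ])] width over 0.06291762174671026
axis [0.5366 0.2787 0.144 ] yaw 75.9158207449949
top x extents [0.5317 0.28   0.144 ] [0.5415 0.2775 0.144 ]
depth pt [0.5306 0.2511 0.14  ]
depth pt [0.5443 0.3048 0.1391]
depth pt [0.5262 0.2524 0.1405]
depth pt [0.5475 0.304  0.1406]
depth pt [0.5223 0.233  0.0818]
depth pt [0.5453 0.3251 0.0821]
depth pt [0.5346 0.278  0.0814]
bar [array([0.5208, 0.2277, 0.085 ]), array([0.5468, 0.3311, 0.085 ])] [0.5338 0.2794 0.085 ] 0.10659846035022152
base back edge [array([0.4871, 0.2301, 0.006 ]), array([0.5161, 0.3454, 0.006 ])] 0.11890097394888065 [0.5016 0.2877 0.006 ]
ring c [[0.5512 0.2717 0.019 ]
 [0.5512 0.2545 0.019 ]
 [0.5687 0.2754 0.019 ]]
```

The tops and the cross bar agree once I account for the shadow on the handle tops. That puts the pliers' axis at about (0.5336,0.2795) with squeeze yaw 76°, and the ring extends toward world +x. I'll turn the gripper half round so the wrist camera is on the ring's side, then measure again.

```bash
python3 - <<'E'
from h import *
np.set_printoptions(precision=4,suppress=True)
g=lambda x:np.clip(x.astype(float)*2.4,0,255).astype(np.uint8)
q=quat(np.radians(-104)); p=[.5336,.2795]
r.move_to([*p,.21],q); r.sleep(.12); print(r.current_tool_pos(),r.current_t(),r.current_q())
im=grab("wrist","rack3")
cv2.imwrite("pics/zr3.png",cv2.resize(g(im["pixels"][80:280,230:430]),None,fx=2.9,fy=2.9,interpolation=cv2.INTER_NEAREST)[:,:,::-1])
E
```

```text
[0.5336 0.2795 0.21  ] 25.7 [0.4052 0.4633 1.5291 0.     1.1491 2.2201]
```

View pics/zr3.png

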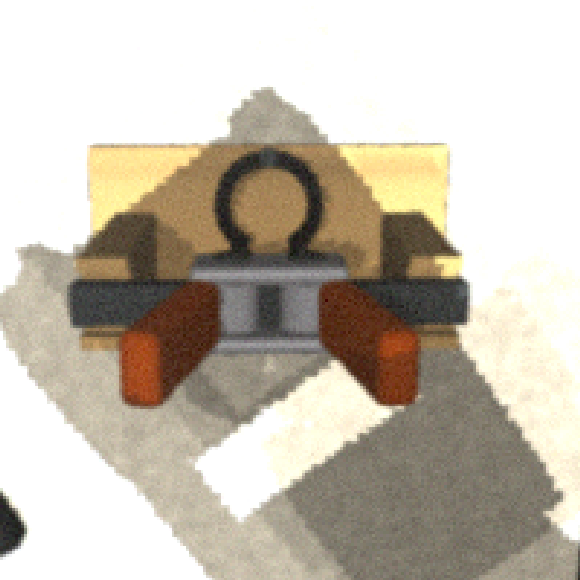

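The ring shows clearly, closed back toward the camera, at (268,203) in the zoom. The handle tops span rows 332–405.

```bash
python3 - <<'E'
from meas import *
np.set_printoptions(precision=4,suppress=True)
im=load("rack3")
f=lambda u,v,z: plane(im,[(u/2.9+230,v/2.9+80)],z)[0]
a=f(120,368,.143);b=f(420,368,.143);d=b-a
print("handles",(a+b)/2,np.linalg.norm(d),np.degrees(np.arctan2(d[1],d[0])))
print("top x-extent",np.linalg.norm(f(270,332,.143)-f(270,405,.143)))
a=f(70,304,.082);b=f(469,304,.082);d=b-a; print("bar",(a+b)/2,np.linalg.norm(d),np.degrees(np.arctan2(d[1],d[0])))
print("ring",f(268,203,.019),"rad",np.linalg.norm(f(215,203,.019)-f(322,203,.019))/2)
c=f(268,203,.019); ax=np.array([.5336,.2795]); ux=np.array([np.cos(np.radians(-14)),np.sin(np.radians(-14))]); print("ring off x,y",(c[:2]-ax)@ux,(c[:2]-ax)@[-ux[1],ux[0]])
a=f(90,146,.006);b=f(448,146,.006); print("base front edge",(a+b)/2,np.linalg.norm(a-b))
E
```

```text
handles [0.5364 0.2777 0.143 ] 0.06382009595763811 -103.99758608959884
top x-extent 0.016311085231413523
bar [0.535 0.278 0.082] 0.10737999930985877 -103.99688222737834
ring [0.552 0.274 0.019] rad 0.017239740937964345
ring off x,y 0.019210802421334633 -0.0008894509117995817
base front edge [0.5683 0.2696 0.006 ] 0.11801299733651982
```

The two opposite views average out the camera offset. The bar and rack base agree on the pliers' axis at (0.5348,0.2787), yaw -104°. I'll grasp the handles and squeeze, using the measured tip position.

```bash
python3 - <<'E'
from h import *
np.set_printoptions(precision=4,suppress=True)
g=lambda x:np.clip(x.astype(float)*2.4,0,255).astype(np.uint8)
p=[.5348,.2787]; q=list(quat(np.radians(-104)))
r.move_linear([*p,.21],vel=.05)
r.move_linear([*p,.100],vel=.13); r.sleep(.05)
print(r.current_tool_pos(),r.current_contact_force())
r.set_gripper(0.0,60); print("open",r.current_opening(),r.current_contact_force(),r.current_tool_pos(),r.current_t())
im=grab("wrist","pl1")
cv2.imwrite("pics/pl1z.png",cv2.resize(g(im["pixels"]),None,fx=1.2,fy=1.2)[:,:,::-1])
E
```

```text
[0.5353 0.2789 0.1009] [-0.0863 -0.0964 -0.2523]
open 0.42840868088122036 [-2.6437 -2.9105 12.5831] [0.5354 0.2788 0.1016] 27.575
```

View pics/pl1z.png

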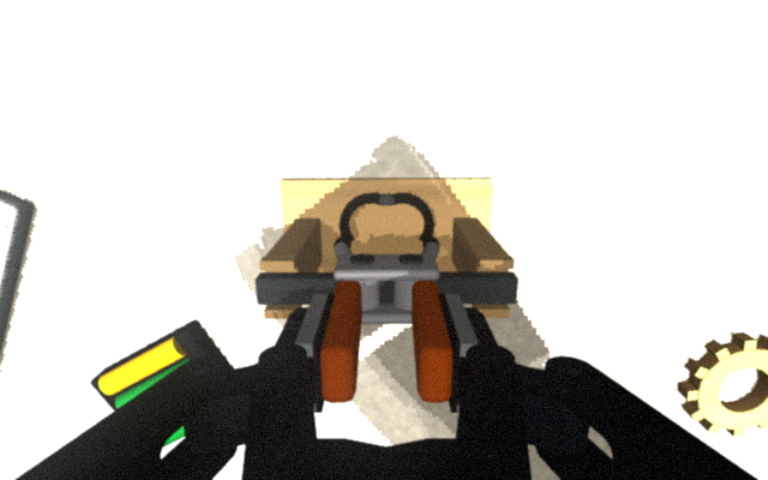

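The handles are parallel and the ring is clearly spread. I'll lift straight up and measure the ring in the tool frame.

```bash
python3 - <<'E'
from h import *
np.set_printoptions(precision=4,suppress=True)
g=lambda x:np.clip(x.astype(float)*2.4,0,255).astype(np.uint8)
p=[.5348,.2787]
r.move_linear([*p,.13],vel=.06); print(r.current_contact_force(),r.current_opening())
r.move_linear([*p,.225],vel=.15); r.sleep(.12)
print("open",r.current_opening(),r.current_contact_force(),r.current_tool_pos(),r.current_t())
im=grab("wrist","pl2")
x=g(im["pixels"][120:300,230:430]); cv2.imwrite("pics/pl2z.png",cv2.resize(x,None,fx=3.3,fy=3.3,interpolation=cv2.INTER_NEAREST)[:,:,::-1])
E
```

```text
[ 0.1469 -0.25   -2.4032] 0.42579266105822716
open 0.4228006816555427 [ 0.2632  0.2906 -2.6961] [0.5343 0.2785 0.2237] 29.175
```

View pics/pl2z.png

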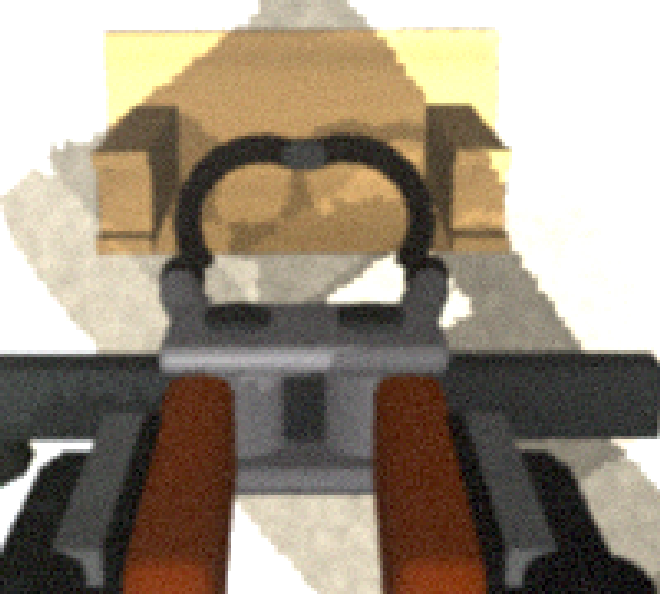

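```bash
python3 - <<'E'
from h import *
np.set_printoptions(precision=4,suppress=True)
im=load("pl2"); M=im["mount"]; im["wfc"]=M
f=lambda u,v,z: plane(im,[(u/3.3+230,v/3.3+120)],z)[0]
for z in (.0826-.002,.0826+.002):
    print("z",z,"back inner/outer",f(303,165,z)[:2],f(303,138,z)[:2],"sides outer",f(177,220,z)[:2],f(433,220,z)[:2],"inner",f(207,215,z)[:2],f(405,215,z)[:2],"pins",f(185,270,z)[:2],f(425,270,z)[:2])
d=im["depth"]
for u,v in [(303,150),(190,200),(420,200),(215,160),(390,160)]:
    uu=int(u/3.3+230);vv=int(v/3.3+120); z=np.median(d[vv-1:vv+2,uu-1:uu+2]); print((M@[(uu-im["cx"])/im["fx"]*z,(vv-im["cy"])/im["fy"]*z,z,1])[:3])
for u,v in [(20,395),(640,395),(60,395)]:
    uu=int(u/3.3+230);vv=int(v/3.3+120); z=d[vv,uu]; print("bar",(M@[(uu-im["cx"])/im["fx"]*z,(vv-im["cy"])/im["fy"]*z,z,1])[:3])
E
```

```text
z 0.0806 back inner/outer [0.0235 0.0003] [0.0288 0.0003] sides outer [ 0.0125 -0.0244] [0.0125 0.0257] inner [ 0.0136 -0.0185] [0.0135 0.0202] pins [ 0.0023 -0.0231] [0.0023 0.0245]
z 0.08460000000000001 back inner/outer [0.0227 0.0003] [0.028  0.0003] sides outer [ 0.0115 -0.0248] [0.0115 0.0262] inner [ 0.0125 -0.0188] [0.0125 0.0206] pins [ 0.0011 -0.0235] [0.0011 0.0249]
[ 0.0265 -0.0002  0.082 ]
[ 0.0166 -0.0222  0.0822]
[0.0167 0.023  0.0819]
[ 0.0244 -0.0169  0.0824]
[0.0245 0.017  0.082 ]
bar [ 0.0017 -0.042   0.0199]
bar [0.0016 0.0502 0.0201]
bar [ 0.0014 -0.0363  0.0207]
```

The ring's back inner edge is at tool x≈23 mm and the sides are open to ±19 mm. That fits the spread centre given, 6.8 mm from the pliers' axis. I'll carry it over the axle, hold just above the head and check visually.

```bash
python3 - <<'E'
from h import *
np.set_printoptions(precision=4,suppress=True)
g=lambda x:np.clip(x.astype(float)*2.4,0,255).astype(np.uint8)
q=list(quat(np.radians(-104))); p=[.5407,-.0057]
r.move_to([*p,.225],q)
r.move_linear([*p,.195],vel=.1); r.sleep(.12)
print("open",r.current_opening(),r.current_contact_force(),r.current_tool_pos(),r.current_t())
im=grab("wrist","ov1")
x=g(im["pixels"][120:300,230:430]); cv2.imwrite("pics/ov1z.png",cv2.resize(x,None,fx=3.3,fy=3.3,interpolation=cv2.INTER_NEAREST)[:,:,::-1])
E
```

```text
open 0.4268030744465997 [-1.0623 -0.4555 -2.2999] [ 0.5411 -0.0055  0.1957] 30.8917
```

View pics/ov1z.png

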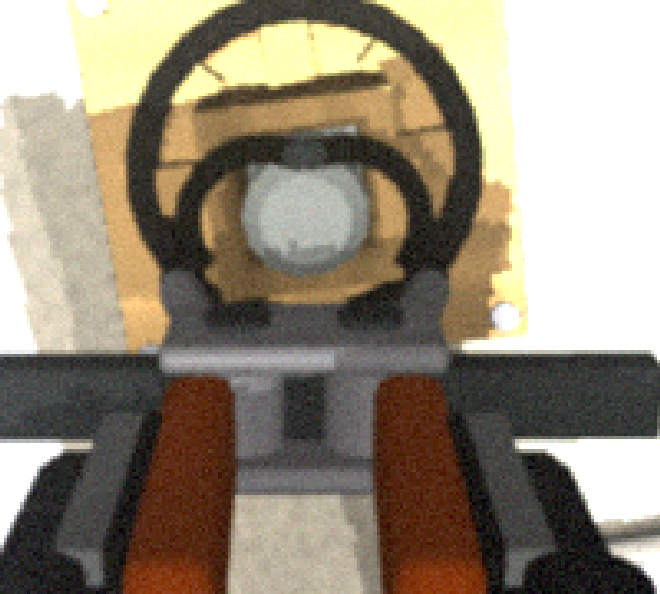

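```bash
python3 - <<'E'
from h import *
np.set_printoptions(precision=4,suppress=True)
im=load("ov1"); im["wfc"]=im["mount"]
f=lambda u,v,z: plane(im,[(u/3.3+230,v/3.3+120)],z)[0][:2]
zh=.1957-.091
print("head bottom edge->cx",f(308,278,zh)+[.014,0],"sides",f(243,215,zh),f(373,215,zh),"flat disc sides",f(250,213,zh-.004),f(360,213,zh-.004),"flat bottom->cx",f(305,266,zh-.004)+[.010,0])
z=.0826
print("ring back inner",f(303,165,z),f(303,171,z),"inner sides",f(207,215,z),f(405,215,z))
for zz in (zh,): print("at zh: ", f(308,215,zh))
E
```

```text
head bottom edge->cx [0.0071 0.0014] sides [ 0.0074 -0.0127] [0.0074 0.0154] flat disc sides [ 0.0088 -0.011 ] [0.0088 0.0124] flat bottom->cx [0.0071 0.0007]
ring back inner [0.0231 0.0003] [0.0219 0.0003] inner sides [ 0.013  -0.0186] [0.013  0.0204]
at zh:  [0.0074 0.0014]
```

The head shows inside the ring, but it's closer to the closed back than I want. I'll shift by +1.4 mm in tool x and +0.5 mm in tool y, then lower in steps while watching the force.

```bash
python3 - <<'E'
from h import *
np.set_printoptions(precision=4,suppress=True)
g=lambda x:np.clip(x.astype(float)*2.4,0,255).astype(np.uint8)
p=[.5419,-.0065]
r.move_linear([*p,.195],vel=.03); r.sleep(.2)
F0=np.mean([ (r.sleep(.02),r.current_contact_force())[1] for _ in range(6)],0); print("F0",F0)
im=grab("wrist","ov2")
for z in [.188,.182,.176,.171,.167]:
    r.move_linear([*p,z],vel=.05); r.sleep(.04)
    F=np.array(r.current_contact_force())-F0; print(z,r.current_tool_pos(),F,r.current_opening())
    if np.linalg.norm(F)>6: print("stop"); break
r.sleep(.1); im2=grab("wrist","ov3"); print(r.current_t())
cv2.imwrite("pics/ov23z.png",np.hstack([cv2.resize(g(i["pixels"][120:260,245:385]),None,fx=2.8,fy=2.8,interpolation=cv2.INTER_NEAREST) for i in (im,im2)])[:,:,::-1])
E
```

```text
F0 [ 0.1633  0.2767 -2.6517]
0.188 [ 0.5418 -0.0065  0.1877] [-0.3335 -0.1855 -0.288 ] 0.42591611370894444
0.182 [ 0.5418 -0.0065  0.1818] [-0.1254  0.2649  0.5347] 0.4310751343436298
0.176 [ 0.5418 -0.0065  0.1758] [ 0.0071 -0.1351  0.8075] 0.4336721957590833
0.171 [ 0.5418 -0.0065  0.1708] [ 0.1298 -0.7466 -0.1478] 0.43172418771953713
0.167 [ 0.5418 -0.0065  0.1669] [-0.3194 -0.7466  0.6849] 0.43024720028044294
33.225
```

View pics/ov23z.png

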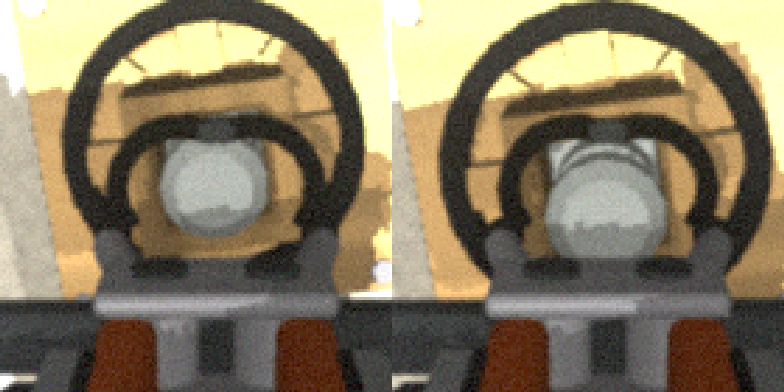

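There's no contact as it passes the head, and the ring is centred on it. I'll finish the descent and check the height above the hub.

```bash
python3 - <<'E'
from h import *
np.set_printoptions(precision=4,suppress=True)
g=lambda x:np.clip(x.astype(float)*2.4,0,255).astype(np.uint8)
p=[.5419,-.0065]
for z in [.165,.1635,.1620]:
    r.move_linear([*p,z],vel=.03); r.sleep(.06)
    F=np.array(r.current_contact_force())-[.16,.28,-2.65]; print(z,r.current_tool_pos(),F,r.current_opening())
    if np.linalg.norm(F)>6: print("stop"); break
r.sleep(.15)
F=np.mean([ (r.sleep(.02),r.current_contact_force())[1] for _ in range(10)],0); print("F",F,r.current_torque())
im=grab("wrist","fin1"); s=grab("side","fin1s"); c=grab("scene","fin1c")
print(r.current_t(),r.current_tool_pos())
cv2.imwrite("pics/fin1z.png",cv2.resize(g(im["pixels"][120:300,230:430]),None,fx=3.3,fy=3.3,interpolation=cv2.INTER_NEAREST)[:,:,::-1])
cv2.imwrite("pics/fin1sc.png",np.hstack([cv2.resize(g(s["pixels"][165:235,270:360]),(395,307),interpolation=cv2.INTER_CUBIC),cv2.resize(g(c["pixels"][160:230,285:375]),(395,307),interpolation=cv2.INTER_CUBIC)])[:,:,::-1])
E
```

```text
0.165 [ 0.5419 -0.0065  0.165 ] [ 0.1395  0.1514 -0.3139] 0.4231538701928732
0.1635 [ 0.5419 -0.0065  0.1634] [-0.3649 -0.8782 -0.3481] 0.42603946198636455
0.162 [ 0.5419 -0.0065  0.162 ] [ 0.2078 -0.4016 -0.0299] 0.4263094225184446
F [-0.0937 -0.0623 -2.3033] [ 0.0535 -0.0252 -0.0121]
34.6167 [ 0.5419 -0.0065  0.162 ]
```

View pics/fin1z.png

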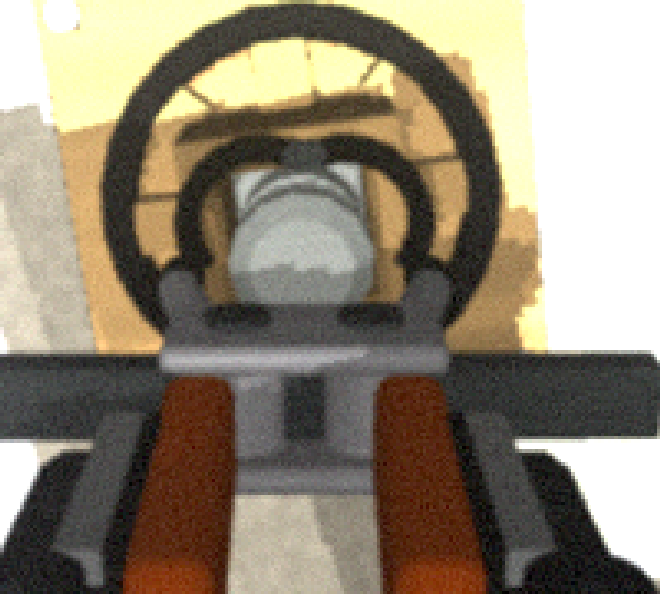

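View pics/fin1sc.png

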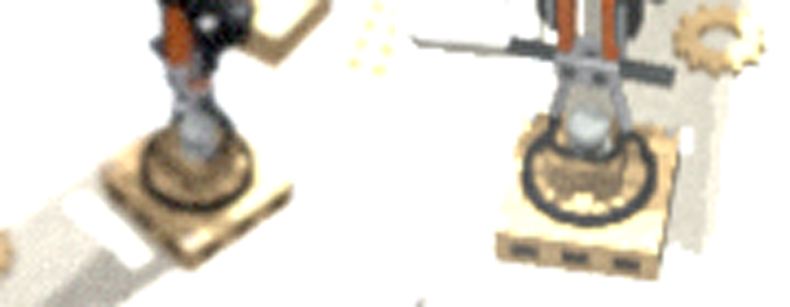

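```bash
python3 - <<'E'
from h import *
np.set_printoptions(precision=4,suppress=True)
im=load("fin1"); P=deproj(im)
def z(u,v): 
    uu=int(u/3.3+230);vv=int(v/3.3+120); return P[vv,uu]
print("ring",[z(*k) for k in [(190,210),(422,210),(215,165),(395,165),(230,152),(375,152)]])
print("hub top",[z(*k) for k in [(385,135),(185,150),(290,128),(350,125)]])
print("head",[z(*k) for k in [(300,250),(280,260),(320,270),(300,285)]])
M=dict(im); M["wfc"]=im["mount"]
f=lambda u,v,zz: plane(M,[(u/3.3+230,v/3.3+120)],zz)[0][:2]
zh=.162-.091
print("head sides",f(229,240,zh),f(374,240,zh),"flat sides",f(247,262,zh-.004),f(358,262,zh-.004),"ring inner sides",f(205,215,.082),f(405,215,.082),"nub inner",f(303,171,.082))
E
```

```text
ring [array([0.5619, 0.0113, 0.0819]), array([ 0.551 , -0.0324,  0.0817]), array([0.5685, 0.0043, 0.0797]), array([ 0.5603, -0.0293,  0.0807]), array([0.5704, 0.0011, 0.0798]), array([ 0.5638, -0.0262,  0.0808])]
hub top [array([ 0.5651, -0.0291,  0.0703]), array([0.5715, 0.0104, 0.0702]), array([ 0.5705, -0.0106,  0.0671]), array([ 0.5687, -0.0231,  0.0706])]
head [array([ 0.5524, -0.0083,  0.0942]), array([ 0.5513, -0.0042,  0.0937]), array([ 0.5475, -0.0108,  0.0932]), array([ 0.5456, -0.0065,  0.0943])]
head sides [ 0.0112 -0.0137] [0.0111 0.0136] flat sides [ 0.008  -0.0101] [0.008  0.0105] ring inner sides [ 0.0132 -0.019 ] [0.0132 0.0203] nub inner [0.022  0.0003]
```

The final checks agree. The ring's mid-height is about 0.0796 m after correcting for the hub and head depth bias. The head is centred within about 1 mm sideways, the closed back clears it by about 2 mm, and the force equals the pliers' weight alone. I'm handing in.

```bash
python3 -c "
from cell import r
print(r.current_contact_force(),r.current_opening(),r.current_qvel())
r.hand_in(); print(r.current_t(),r.current_tool_pos(),r.current_opening())"
```

```text
[-0.11597867  0.29441004 -2.82646753] 0.42687034976941723 [ 0.00036572 -0.00023748  0.00117105  0.00233582 -0.00022416 -0.00186846]
the job is handed in; nothing more can be done
the job is handed in; nothing more can be done
```

The job is handed in after about 35 s of robot time. The wheel is home and free on the axle, and the pliers are held squeezed with the spread ring at the groove. I got no verdict back, so this rests on my own checks.

**What I did**
- **Wheel:** It slid over the stub with no side contact and seated at the expected height. I pushed it home with about 17 N, let go, and saw it sitting square on the case.
- **Pliers:** I squeezed them with 60 N until the handles were parallel and the ring was wide open. Then I lifted them out and lowered the ring over the head.

**Last checks**
- **Force:** It stayed within about 1 N of the pliers' own weight during the descent and at the end, so I saw no sign of contact.
- **Height:** The ring's mid-height is about 79.6–80 mm, against 77 mm ± 4.5 mm allowed. I stayed high on purpose, because the pin ends clear the hub by only about 1 mm.
- **Centring:** The ring's centre is within about 2 mm of the axle's axis, with about 2 mm clear at the ring's closed back.

**What disagreed or wasn't checked**
- **Fingertips:** Depth images put them 3–15 mm behind the TCP, not 22 mm ahead as stated. My first grasp closed above the wheel without moving it; I then worked from the measured tips.
- **Sizes:** Lengths measured with the wrist camera came out 1–2 % small.
- **Arm angles:** I couldn't read them, so "fully spread" rests on the images and a steady gripper opening of 0.43.
- **Bystanders:** I kept clear of all of them but didn't measure their positions again at the end.

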